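# Put the white-lidded spice jar away at the back of the shelf riser

## Robot

A 7-joint arm with a two-finger parallel gripper is mounted at the origin on a cart in front of the work surface, level with it; the furniture and walls round the work are solid. World frame = base frame: x ahead of the robot, y to its left, z up, the work surface at z = 0. Lengths are in m, angles in rad, forces in N, time in s.
With the tool pointing down it reaches from about 0.425 to 0.95 m from the base axis. Payload 4.7 kg.
Tool frame: the origin (TCP) lies midway between the tips of the shut fingers; the grasp point (between the pads) lies 19 mm behind it (arm.grasp_offset is the distance from the TCP to the grasp point, in m); z points along the fingers, y is the line along which they close (so a half turn about z gives the same grasp; the last joint's range is limited). The gripper opens to 87 mm and grips with 3 to 60 N. Pads are 19 mm wide; open, the fingers measure 117 mm over their backs; the gripper's body (75 mm by 190 mm) begins 51 mm behind the grasp point.
Start: joints at [-1.224, 0.469, -0.049, 1.532, 0.024, 1.141, -0.082], TCP at [0.248, 0.628, 0.223] pointing down, gripper open.
Joint ranges: [-2.59, 2.59], [-0.33, 1.99], [-1.39, 1.29], [0.1, 2.45], [-1.04, 4.18], [0.21, 1.99], [-2.66, 2.66]. Speed limits (rad/s): [2.57, 2.57, 3.14, 3.14, 3.14, 3.14, 3.14].

## Interface

Orientations are given as a 3x3 rotation matrix whose columns are the frame's x, y, z axes.
In Python, from bench import arm gives the robot as it stands.
- The arm moves only by the tool send_rows, never from a script. Its argument "moves" is a list of rows, each an object of numbers: "tx", "ty", "tz": the shift along the tool's x, y, z each as a share of 0.4 m, from -1 to 1; "wx", "wy", "wz": the turn, a rotation vector about the tool's x, y, z each as a share of pi/4 rad, from -1 to 1; "hand": the closure, from 0 (fully open) to 1 (shut). A call has 1 to 20 rows; each row is the pose to reach, as a shift and turn from the pose commanded when the call began, along the tool's axes at that moment; what a row does not reach only later rows make up. A row lasts 1/12 s, in which the tool goes at most 41.7 mm and 7.16 degrees, less where a joint would pass 70% of its speed; a pose out of reach is approached as far as the arm can. A call with a number of a shift or a turn outside -1 to 1 is refused whole. A call with a gripper value outside its range is refused whole. The fingers move at their own pace and stop on an object; the grip force is fixed at half the most. Time passes only in rows, so rows that repeat a pose let the fingers close. It gives the time, the measured TCP pose, the force, the opening and the grip force at its end, in the units of the state.
- arm.state(): the state, without advancing time (a new reading comes with each control period).
- arm.snapshot(name): name is "side" or "top"; returns a dict with "color" (420x560x3 uint8, red, green, blue), "K" (3x3 intrinsics, pixels), "distortion" ([k1, k2, p1, p2, k3] as OpenCV has them; the pictures are not rectified), "R" (3x3) and "t" (3): a world point X has camera coordinates R X + t. Camera axes: x right, y down, z forward; pixel columns grow to the right and rows downward; lengths in m; the calibration is good to about 2 mm. A picture is of the moment at which its call begins. There is no depth.
- arm.hand_in(): hands the job in; it is judged then, once.
The state is a dict: "time": time; "joints": joint angles; "joint_velocities": joint speeds; "tau": joint torques, N m; "tcp_pos": TCP position; "orientation": TCP orientation; "contact_force": force on the tool from outside, world axes, zero at the start; "torque": the same for the moment, N m; "finger_gap": finger opening in m; "grip_force": force on a finger pad.
Only numpy, scipy, OpenCV 4.12 (cv2) and the standard library are available. Lean on these libraries where they do the work, as an engineer would, in place of code of your own. Each camera call takes 0.05 s, during which the arm holds its last target. There are 200 camera calls.

## Task

Put away the white-lidded spice jar that stands out on the worktop to the left of the wooden shelf riser: in under the riser's board and through the gap between the two black-lidded jars there, gently pushed back until it touches the stop board at the rear. Keep it upright all the way, do not ram it against the riser, and leave the two black-lidded jars under the riser and the salt mill where they stand.

Things in the scene. Friction and masses are not known exactly. Their poses are not given: they have to be found in the camera images.
- jar: The loose spice jar to be put away: round, 44 mm across and 109 mm tall, clear glass with a green and red label and a white lid (lid from 88 mm up), about 0.1 kg. Origin at the centre of its underside, z up its axis.
- riser: Fixed shelf riser, light wood, bananas on top; its open front faces the robot's left. Origin: on the worktop under the middle of the board's front edge; x leads in under the board, away from the open front; z up. Board: x 0 to 132 mm, 272 mm wide, 12 mm thick, underside 165 mm up. Side walls at y = +-120 to +-130 mm. No floor: jars stand on the worktop.
- jar_left: Loose black-lidded spice jar at the back under the riser, on the riser's +y side of the gap (farther from the robot): round, 44 mm across, 105 mm tall. Origin at the centre of its underside, z up. The clear gap between the two black-lidded jars is 68 to 82 mm.
- jar_right: Loose black-lidded spice jar at the back under the riser, on the riser's -y side of the gap (nearer the robot): round, 40 mm across, 105 mm tall. Origin at the centre of its underside, z up.
- mill: Loose salt mill, round, 44 mm across and 90 mm tall, with a grey top, standing in the open to the left of the riser, as the white-lidded jar does; one of the two stands near the robot and one farther off, either way round. Origin at the centre of its underside, z up.
- riser_stop (a point): Middle of the front face of the riser's rear stop board, 120 mm behind the riser's origin and 30 mm up (the stop board reaches 58 mm up, 240 mm wide). Axes as the riser's. The white-lidded jar touches the stop when its axis is 22 mm in front of this face.

How it is judged:
At the end, for the whole second after the job is handed in: The white-lidded jar stands upright (within 0.1 rad) on the worktop between the two black-lidded jars, its axis within 35 mm of the middle of the riser, with no more than 4 mm between it and the stop board at the back, at rest (x of jar in the frame of riser between 0.094 and 0.102 m and y of jar in the frame of riser between -0.035 and 0.035 m and height (world z) of jar below 0.006 m and angle between jar's own z axis and vertical below 0.1 rad and linear speed of jar below 0.02 m/s); the robot touches nothing.
It fails at once if a black-lidded jar is shifted by more than 12 mm or tipped (distance of any of jar_left, jar_right from where it was at the start of the episode above 0.012 m or angle between any of jar_left, jar_right's own z axis and vertical above 0.25 rad).
It fails at once if the salt mill is shifted by more than 15 mm (distance of mill from where it was at the start of the episode above 0.015 m).
It fails at once if the white-lidded jar is tipped by more than 0.6 rad (angle between jar's own z axis and vertical above 0.6 rad).
It fails at once if the white-lidded jar is rammed against the riser with more than 40 N (contact force between jar and riser above 40 N).
It also fails if it takes over 64 s, if anything falls off the work surface, if the arm or the gripper's body presses on something with over 40 N, if the wrist force passes 120 N, or if a joint passes its speed limit or range.

## Working session

There is one attempt and no reset: what is moved stays moved. The work goes in short steps, Python scripts to look and compute and a tool call to move; the robot and the scene stay as the last step left them, time stands still between calls to the robot, and variables do not carry over. Pictures are saved under pics/ and viewed, at most 10 in all, crops included, and the job is handed in when it is done.

Besides the shell and the picture viewer there is one more tool, called after "Emit:" as name(argument=value, ...), one argument or row to a line, values as JSON. send_rows: Moves the arm, as the interface text tells. Shift numbers are shares of 0.4 m and turn numbers shares of pi/4 rad, none past 1 either way. Its arguments: {"type":"object","properties":{"moves":{"type":"array","items":{"type":"object","properties":{"tx":{"type":"number","minimum":-1,"maximum":1},"ty":{"type":"number","minimum":-1,"maximum":1},"tz":{"type":"number","minimum":-1,"maximum":1},"wx":{"type":"number","minimum":-1,"maximum":1},"wy":{"type":"number","minimum":-1,"maximum":1},"wz":{"type":"number","minimum":-1,"maximum":1},"hand":{"type":"number"}}}}},"required":["moves"]}

```bash
mkdir -p pics; ls; python3 - <<'E'
from bench import arm
import cv2
for n in("side","top"):
    s=arm.snapshot(n);cv2.imwrite(f"pics/{n}0.png",s["color"][:,:,::-1])
    print(n,s["K"],s["distortion"],s["R"],s["t"])
st=arm.state();print(st["time"],st["tcp_pos"],st["orientation"],st["finger_gap"])
E
```

```text
pics
side [[425.38542376   0.         275.09503374]
 [  0.         425.38542376 213.69046768]
 [  0.           0.           1.        ]] [-0.11871465  0.          0.          0.          0.        ] [[-0.87334595 -0.4868277   0.01629876]
 [-0.28443813  0.48253396 -0.82840565]
 [ 0.39542611 -0.72812071 -0.55989144]] [0.46053368 0.28464895 0.56407065]
top [[419.60341331   0.         278.78897299]
 [  0.         419.60341331 209.54672686]
 [  0.           0.           1.        ]] [-0.08764225  0.          0.          0.          0.        ] [[-0.43234471 -0.90170786 -0.00099592]
 [-0.71105382  0.34161    -0.61457715]
 [ 0.55450926 -0.26500103 -0.78885609]] [0.11402617 0.46987942 0.57250475]
0.1 [0.24753555 0.62741787 0.22160106] [[-9.30241273e-01  3.66948059e-01 -5.43587361e-04]
 [ 3.66948448e-01  9.30239823e-01 -1.64530477e-03]
 [-9.80747821e-05 -1.72999895e-03 -9.99998499e-01]] 0.08709641848820109
```

View pics/side0.png

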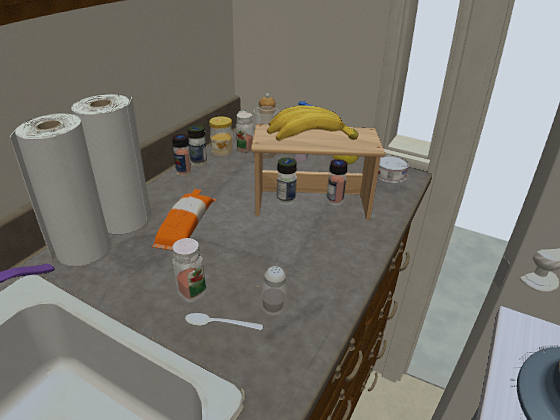

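View pics/top0.png

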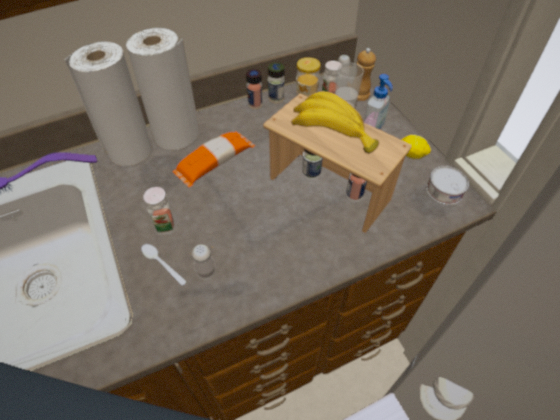

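The side picture shows the white-lidded jar at (188,270) with the mill nearer the robot at (274,290). The riser is at (315,160), with the black-lidded jars at (287,180) and (338,182). In the top picture the jar is at (160,210), the mill at (203,260) and the riser board around (340,130). I'll enlarge both.

```bash
python3 - <<'E'
import cv2
a=cv2.imread("pics/side0.png");b=cv2.imread("pics/top0.png")
cv2.imwrite("pics/s1.png",cv2.resize(a[115:315,150:400],None,fx=3,fy=3,interpolation=cv2.INTER_CUBIC))
cv2.imwrite("pics/t1.png",cv2.resize(b[85:285,140:410],None,fx=2.96,fy=3,interpolation=cv2.INTER_CUBIC))
E
```

```text
(no output)
```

View pics/s1.png

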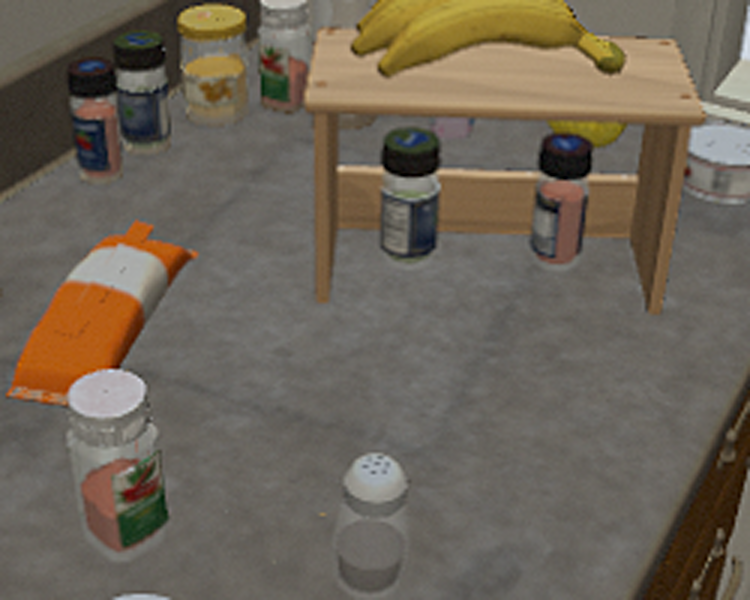

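View pics/t1.png

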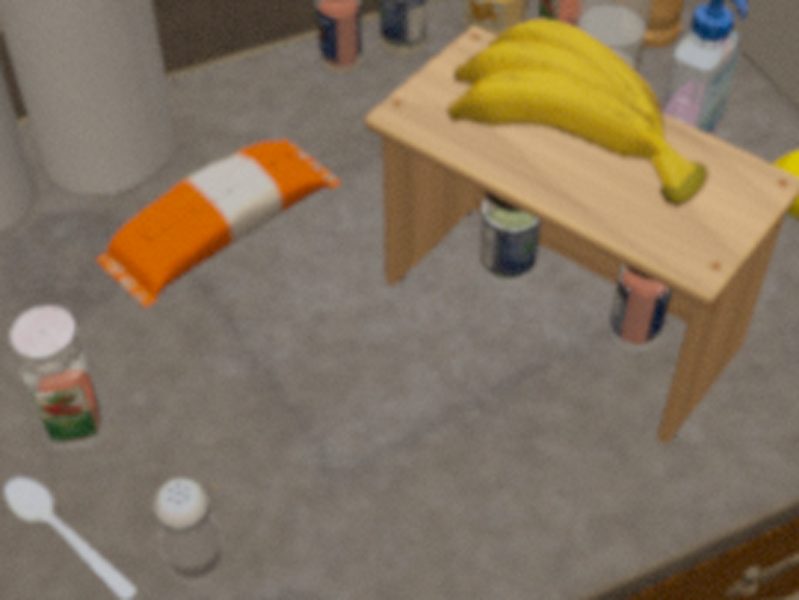

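The enlarged crops give clear edges for the lid tops, the board corners and the wall feet. Next I triangulate the lids and fit the riser's pose.

```bash
cat > h.py <<'E'
import numpy as np,cv2
from bench import arm
from scipy.optimize import least_squares
C={n:arm.snapshot(n) for n in("side","top")}
def proj(n,X):
    c=C[n];return cv2.projectPoints(np.atleast_2d(np.array(X,float)),cv2.Rodrigues(c["R"])[0],c["t"],c["K"],np.array(c["distortion"]))[0][:,0]
def tri(ps,pt):
    f=lambda X:np.r_[proj("side",X)[0]-ps,proj("top",X)[0]-pt]
    r=least_squares(f,[.5,.5,.1]);return r.x,r.fun
def onz(n,p,z):
    return least_squares(lambda q:proj(n,[q[0],q[1],z])[0]-p,[.5,.5]).x
S=lambda u,v:np.array([150+u/3-1/3,115+v/3-1/3]); T=lambda u,v:np.array([140+u/2.96-1/3,85+v/3-1/3])
E
python3 - <<'E'
from h import *
np.set_printoptions(precision=4,suppress=True)
print("jar",tri(S(108,391),T(43,331)))
print("mill",tri(S(376,464),T(182,492)))
obs=[("side",S(307,101),(0,.136,.177)),("side",S(703,115),(0,-.136,.177)),("side",S(319,30),(.132,.136,.177)),("side",S(676,40),(.132,-.136,.177)),
("top",T(368,120),(0,.136,.177)),("top",T(712,298),(0,-.136,.170)),("top",T(475,28),(.132,.136,.177)),("top",T(799,182),(.132,-.136,.177)),
("side",S(315,302),('w',.13,0)),("side",S(329,302),('w',.12,0)),("side",S(661,313),('w',-.13,0)),("side",S(648,309),('w',-.12,0)),
("top",T(388,283),('w',.13,0)),("top",T(672,440),('w',-.13,0)),("top",T(660,438),('w',-.12,0))]
def Rz(a):return np.array([[np.cos(a),-np.sin(a),0],[np.sin(a),np.cos(a),0],[0,0,1]])
def f(q):
    return np.concatenate([proj(n,Rz(q[2])@[q[3] if P[0]=='w' else P[0],P[1],P[2]]+[q[0],q[1],0])[0]-p for n,p,P in obs])
best=min((least_squares(f,[.6,.2,a,0.005],loss='soft_l1') for a in(0,-1.5,-.8,1.5,3)),key=lambda r:r.cost)
q=best.x;print("riser",q,best.fun.reshape(-1,2))
for nm,p,pt in(("jl",S(411,141),T(510,262)),("jr",S(566,147),T(638,330))):
    X=onz("side",p,.105);print(nm,X,(Rz(q[2]).T@np.r_[X-q[:2],0])[:2])
X=tri(S(108,391),T(43,331))[0];print("jar in riser",Rz(q[2]).T@(X-[q[0],q[1],0]))
X=tri(S(376,464),T(182,492))[0];print("mill in riser",Rz(q[2]).T@(X-[q[0],q[1],0]))
E
```

```text
jar (array([0.6483, 0.0882, 0.1103]), array([ 0.0141,  0.0177, -0.0083, -0.0258]))
mill (array([0.5048, 0.0434, 0.0873]), array([ 0.057 ,  0.0668, -0.0246, -0.098 ]))
riser [ 0.5544 -0.2217 -1.0935  0.0202] [[-1.3095 -0.0843]
 [ 2.3772 -0.3994]
 [-0.6476 -1.4185]
 [ 0.3248 -0.9085]
 [-2.1976 -0.454 ]
 [-0.3726  3.4052]
 [-0.8582 -1.3869]
 [ 2.8835 -0.8158]
 [ 0.5432  0.406 ]
 [ 0.2827  0.5433]
 [-0.2323  0.2873]
 [-0.2705  1.4861]
 [ 0.7233 -0.8109]
 [ 0.341   0.8967]
 [ 0.3776 -0.7152]]
jl [ 0.6499 -0.27  ] [0.0868 0.0626]
jr [ 0.5454 -0.322 ] [ 0.0849 -0.0541]
jar in riser [-0.2321  0.2258  0.1103]
mill in riser [-0.2582  0.0777  0.0873]
```

```bash
cat >> h.py <<'E'
q=np.array([.5544,-.2217,-1.0935])
c,s=np.cos(q[2]),np.sin(q[2])
RW=np.array([[c,-s,0],[s,c,0],[0,0,1]])
def w2r(X):return RW.T@(np.array(X)-[q[0],q[1],0])
def r2w(P):return RW@np.array(P)+[q[0],q[1],0]
from scipy.spatial.transform import Rotation as Ro
def Rt(th):  # tool towards riser x, pitched th below horizontal
    z=RW@[np.cos(th),0,-np.sin(th)];y=RW@[0,1,0];return np.c_[np.cross(y,z),y,z]
def rows(p,R):
    st=arm.state();R0=np.array(st["orientation"]);p0=np.array(st["tcp_pos"])
    print("t",(R0.T@(np.array(p)-p0)/.4).round(4),"w",(Ro.from_matrix(R0.T@R).as_rotvec()/(np.pi/4)).round(4))
E
python3 - <<'E'
from h import *
np.set_printoptions(precision=4,suppress=True)
for p in(S(340,233),S(632,237)):print("stop foot",w2r(np.r_[onz("side",p,0),0]))
print("stop top",[w2r(np.r_[onz("side",p,.058),.058]) for p in(S(340,171),S(632,178))])
# black jar bottoms in top view: bottom-most label pixel
for p in(T(510,275),T(638,342)):print("front foot",w2r(np.r_[onz("top",p,0),0]))
for n,p in(("side",(85,264)),("side",(127,233)),("top",(125,164)),("top",(180,149))):print("roll",onz(n,np.array(p,float),0))
th=np.radians(30);R=Rt(th);jar=np.array([.648,.088,.065])
for k in(.18,):
    P=jar+R[:,2]*(.019-k);print(P);rows(P,R)
    print(R,w2r(P))
E
```

```text
stop foot [0.1234 0.118  0.    ]
stop foot [ 0.1315 -0.1235  0.    ]
stop top [array([0.123 , 0.1181, 0.058 ]), array([ 0.1266, -0.1155,  0.058 ])]
front foot [0.0831 0.0565 0.    ]
front foot [ 0.0858 -0.0615  0.    ]
roll [0.8807 0.1343]
roll [0.8828 0.0165]
roll [0.8808 0.1272]
roll [ 0.871  -0.0128]
[0.5839 0.2118 0.1455]
t [-1.1637 -0.6585  0.1921] w [ 0.477  -1.2732  0.8277]
[[-0.2297  0.8882  0.3978]
 [ 0.4441  0.4594 -0.7692]
 [-0.866   0.     -0.5   ]] [-0.3715  0.2254  0.1455]
```

Emit:
send_rows(
  moves=[
    {"tx": -0.54, "ty": -0.34, "tz": -0.15, "wx": 0.24, "wy": -0.64, "wz": 0.41, "hand": 0},
    {"tx": -0.54, "ty": -0.34, "tz": -0.15, "wx": 0.24, "wy": -0.64, "wz": 0.41, "hand": 0},
    {"tx": -0.54, "ty": -0.34, "tz": -0.15, "wx": 0.24, "wy": -0.64, "wz": 0.41, "hand": 0},
    {"tx": -0.54, "ty": -0.34, "tz": -0.15, "wx": 0.24, "wy": -0.64, "wz": 0.41, "hand": 0},
    {"tx": -0.54, "ty": -0.34, "tz": -0.15, "wx": 0.24, "wy": -0.64, "wz": 0.41, "hand": 0},
    {"tx": -0.54, "ty": -0.34, "tz": -0.15, "wx": 0.24, "wy": -0.64, "wz": 0.41, "hand": 0},
    {"tx": -0.54, "ty": -0.34, "tz": -0.15, "wx": 0.24, "wy": -0.64, "wz": 0.41, "hand": 0},
    {"tx": -0.54, "ty": -0.34, "tz": -0.15, "wx": 0.24, "wy": -0.64, "wz": 0.41, "hand": 0},
    {"tx": -0.54, "ty": -0.34, "tz": -0.15, "wx": 0.24, "wy": -0.64, "wz": 0.41, "hand": 0},
    {"tx": -0.54, "ty": -0.34, "tz": -0.15, "wx": 0.24, "wy": -0.64, "wz": 0.41, "hand": 0},
  ],
)

```text
time: 1.13
tcp_pos: [0.3978, 0.4234, 0.2823]
orientation: [[-0.677, 0.664, 0.317], [0.541, 0.741, -0.397], [-0.498, -0.098, -0.861]]
contact_force: [-0.1, -0.5, 0.3]
finger_gap: 0.0872
grip_force: 0.0
```

```bash
python3 - <<'E'
from h import *
np.set_printoptions(precision=4,suppress=True)
st=arm.state();print(st["time"],st["tcp_pos"],np.array(st["joints"]))
R=Rt(np.radians(30));rows(np.array([.648,.088,.075])+R[:,2]*(.019-.18),R)
E
```

```text
1.2333 [0.3976 0.4236 0.2821] [-1.2856  0.3729  0.1937  1.6528  0.4204  1.3749 -0.3652]
t [-0.4438 -0.0524  0.6306] w [ 0.2424 -0.6339  0.4194]
```

Emit:
send_rows(
  moves=[
    {"tx": -0.44, "ty": -0.05, "tz": 0.63, "wx": 0.24, "wy": -0.634, "wz": 0.42, "hand": 0},
    {"tx": -0.44, "ty": -0.05, "tz": 0.63, "wx": 0.24, "wy": -0.634, "wz": 0.42, "hand": 0},
    {"tx": -0.44, "ty": -0.05, "tz": 0.63, "wx": 0.24, "wy": -0.634, "wz": 0.42, "hand": 0},
    {"tx": -0.44, "ty": -0.05, "tz": 0.63, "wx": 0.24, "wy": -0.634, "wz": 0.42, "hand": 0},
    {"tx": -0.44, "ty": -0.05, "tz": 0.63, "wx": 0.24, "wy": -0.634, "wz": 0.42, "hand": 0},
    {"tx": -0.44, "ty": -0.05, "tz": 0.63, "wx": 0.24, "wy": -0.634, "wz": 0.42, "hand": 0},
    {"tx": -0.44, "ty": -0.05, "tz": 0.63, "wx": 0.24, "wy": -0.634, "wz": 0.42, "hand": 0},
    {"tx": -0.44, "ty": -0.05, "tz": 0.63, "wx": 0.24, "wy": -0.634, "wz": 0.42, "hand": 0},
    {"tx": -0.44, "ty": -0.05, "tz": 0.63, "wx": 0.24, "wy": -0.634, "wz": 0.42, "hand": 0},
    {"tx": -0.44, "ty": -0.05, "tz": 0.63, "wx": 0.24, "wy": -0.634, "wz": 0.42, "hand": 0},
  ],
)

```text
time: 2.07
tcp_pos: [0.5841, 0.2117, 0.1546]
orientation: [[-0.228, 0.889, 0.397], [0.444, 0.458, -0.77], [-0.866, 0.001, -0.499]]
contact_force: [-0.2, 1.2, -0.6]
finger_gap: 0.087
grip_force: 0.0
```

```bash
python3 - <<'E'
from h import *
np.set_printoptions(precision=4,suppress=True)
st=arm.state();print(st["time"],st["tcp_pos"],np.array(st["joints"]))
R=Rt(np.radians(30));rows(np.array([.648,.088,.065])+R[:,2]*.019,R)
cv2.imwrite("pics/s2.png",C["side"]["color"][:,:,::-1])
E
```

```text
2.1667 [0.5838 0.2142 0.1552] [-1.1515  0.7138  0.4354  1.7933  0.7716  1.1909 -0.774 ]
t [ 0.0175 -0.0037  0.4668] w [ 0.0037 -0.0019 -0.0018]
```

View pics/s2.png

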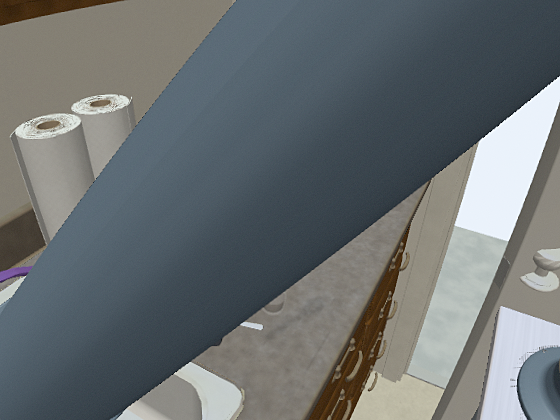

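The forearm blocks the side camera, but the measured pose matches the plan, so I approach slowly and grip.

Emit:
send_rows(
  moves=[
    {"tx": 0.018, "ty": -0.004, "tz": 0.05, "hand": 0},
    {"tx": 0.018, "ty": -0.004, "tz": 0.11, "hand": 0},
    {"tx": 0.018, "ty": -0.004, "tz": 0.17, "hand": 0},
    {"tx": 0.018, "ty": -0.004, "tz": 0.23, "hand": 0},
    {"tx": 0.018, "ty": -0.004, "tz": 0.29, "hand": 0},
    {"tx": 0.018, "ty": -0.004, "tz": 0.34, "hand": 0},
    {"tx": 0.018, "ty": -0.004, "tz": 0.39, "hand": 0},
    {"tx": 0.018, "ty": -0.004, "tz": 0.43, "hand": 0},
    {"tx": 0.018, "ty": -0.004, "tz": 0.467, "hand": 0},
    {"tx": 0.018, "ty": -0.004, "tz": 0.467, "hand": 0},
    {"tx": 0.018, "ty": -0.004, "tz": 0.467, "hand": 0},
  ],
)

```text
validation failed for argument at $.mo...
```

```bash
python3 - <<'E'
from h import *
np.set_printoptions(precision=4,suppress=True)
st=arm.state();print(st["time"],st["tcp_pos"],st["contact_force"],w2r(st["tcp_pos"]))
R=np.array(st["orientation"])
g=np.array(st["tcp_pos"])-.019*R[:,2];print("grasp pt",g,"lateral err (riser)",w2r(g)-w2r([.648,.088,.065]))
cv2.imwrite("pics/t2.png",cv2.resize(C["top"]["color"][85:285,60:327,::-1],None,fx=3,fy=3))
E
```

```text
2.2667 [0.5838 0.2143 0.1556] [0.2958 0.3003 0.0731] [-0.3737  0.2263  0.1556]
grasp pt [0.5761 0.2288 0.1651] lateral err (riser) [-0.1581  0.0009  0.1001]
```

View pics/t2.png

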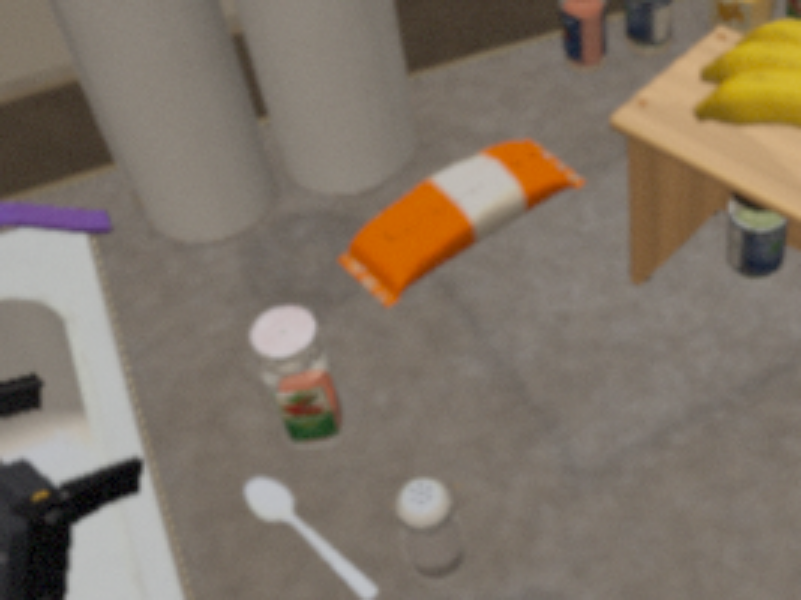

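The move call was refused, so nothing moved. The top view shows the open fingers at left (20,395) and (100,490), aimed at the untouched jar (lid at 284,330). I'll send it again.

Emit:
send_rows(
  moves=[
    {"tx": 0.018, "ty": -0.004, "tz": 0.05, "hand": 0},
    {"tx": 0.018, "ty": -0.004, "tz": 0.11, "hand": 0},
    {"tx": 0.018, "ty": -0.004, "tz": 0.17, "hand": 0},
    {"tx": 0.018, "ty": -0.004, "tz": 0.23, "hand": 0},
    {"tx": 0.018, "ty": -0.004, "tz": 0.29, "hand": 0},
    {"tx": 0.018, "ty": -0.004, "tz": 0.34, "hand": 0},
    {"tx": 0.018, "ty": -0.004, "tz": 0.39, "hand": 0},
    {"tx": 0.018, "ty": -0.004, "tz": 0.43, "hand": 0},
    {"tx": 0.018, "ty": -0.004, "tz": 0.467, "hand": 0},
    {"tx": 0.018, "ty": -0.004, "tz": 0.467, "hand": 0},
    {"tx": 0.018, "ty": -0.004, "tz": 0.467, "hand": 0},
  ],
)

```text
validation failed for argument at $.mo...
```

```bash
python3 - <<'E'
from h import *
np.set_printoptions(precision=4,suppress=True)
st=arm.state();print(st["time"],st["tcp_pos"],st["contact_force"],w2r(st["tcp_pos"]))
R=np.array(st["orientation"])
g=np.array(st["tcp_pos"])-.019*R[:,2];print("grasp pt",g,"err (riser)",w2r(g)-w2r([.648,.088,.065]))
cv2.imwrite("pics/t3.png",cv2.resize(C["top"]["color"][85:285,60:327,::-1],None,fx=3,fy=3))
E
```

```text
2.3667 [0.5839 0.2134 0.1558] [-0.0685 -0.4503  0.003 ] [-0.373   0.2261  0.1558]
grasp pt [0.5763 0.228  0.1653] err (riser) [-0.1573  0.0006  0.1003]
```

View pics/t3.png

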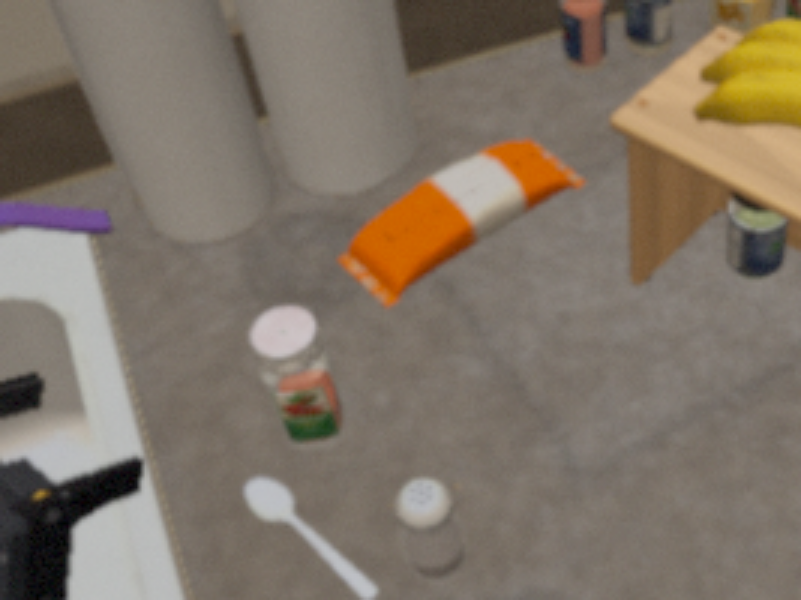

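The picture is unchanged. The refused rows left out the turn values, so this time I give every key.

Emit:
send_rows(
  moves=[
    {"tx": 0.018, "ty": -0.003, "tz": 0.05, "wx": 0, "wy": 0, "wz": 0, "hand": 0},
    {"tx": 0.018, "ty": -0.003, "tz": 0.11, "wx": 0, "wy": 0, "wz": 0, "hand": 0},
    {"tx": 0.018, "ty": -0.003, "tz": 0.17, "wx": 0, "wy": 0, "wz": 0, "hand": 0},
    {"tx": 0.018, "ty": -0.003, "tz": 0.23, "wx": 0, "wy": 0, "wz": 0, "hand": 0},
    {"tx": 0.018, "ty": -0.003, "tz": 0.29, "wx": 0, "wy": 0, "wz": 0, "hand": 0},
    {"tx": 0.018, "ty": -0.003, "tz": 0.34, "wx": 0, "wy": 0, "wz": 0, "hand": 0},
    {"tx": 0.018, "ty": -0.003, "tz": 0.39, "wx": 0, "wy": 0, "wz": 0, "hand": 0},
    {"tx": 0.018, "ty": -0.003, "tz": 0.43, "wx": 0, "wy": 0, "wz": 0, "hand": 0},
    {"tx": 0.018, "ty": -0.003, "tz": 0.467, "wx": 0, "wy": 0, "wz": 0, "hand": 0},
    {"tx": 0.018, "ty": -0.003, "tz": 0.467, "wx": 0, "wy": 0, "wz": 0, "hand": 0},
    {"tx": 0.018, "ty": -0.003, "tz": 0.467, "wx": 0, "wy": 0, "wz": 0, "hand": 0},
  ],
)

```text
time: 3.28
tcp_pos: [0.6558, 0.0704, 0.056]
orientation: [[-0.227, 0.889, 0.398], [0.445, 0.458, -0.77], [-0.866, 0.002, -0.499]]
contact_force: [-0.2, -0.6, 0.2]
finger_gap: 0.087
grip_force: 0.0
```

```bash
python3 - <<'E'
from h import *
np.set_printoptions(precision=4,suppress=True)
st=arm.state();print(st["time"],st["tcp_pos"],st["contact_force"],w2r(st["tcp_pos"]))
R=np.array(st["orientation"])
g=np.array(st["tcp_pos"])-.019*R[:,2];print("grasp pt",g,"err (riser)",w2r(g)-w2r([.648,.088,.065]))
cv2.imwrite("pics/t4.png",cv2.resize(C["top"]["color"][85:285,60:327,::-1],None,fx=3,fy=3))
E
```

```text
3.3833 [0.656  0.0722 0.0561] [ 1.1796  0.308  -0.0584] [-0.2144  0.2253  0.0561]
grasp pt [0.6484 0.0868 0.0656] err (riser) [ 0.0013 -0.0002  0.0006]
```

Emit:
send_rows(
  moves=[
    {"tx": 0, "ty": 0, "tz": 0, "wx": 0, "wy": 0, "wz": 0, "hand": 0.3},
    {"tx": 0, "ty": 0, "tz": 0, "wx": 0, "wy": 0, "wz": 0, "hand": 0.4},
    {"tx": 0, "ty": 0, "tz": 0, "wx": 0, "wy": 0, "wz": 0, "hand": 0.5},
    {"tx": 0, "ty": 0, "tz": 0, "wx": 0, "wy": 0, "wz": 0, "hand": 0.6},
    {"tx": 0, "ty": 0, "tz": 0, "wx": 0, "wy": 0, "wz": 0, "hand": 0.7},
    {"tx": 0, "ty": 0, "tz": 0, "wx": 0, "wy": 0, "wz": 0, "hand": 0.8},
    {"tx": 0, "ty": 0, "tz": 0, "wx": 0, "wy": 0, "wz": 0, "hand": 0.8},
    {"tx": 0, "ty": 0, "tz": 0, "wx": 0, "wy": 0, "wz": 0, "hand": 0.8},
  ],
)

```text
time: 4.05
tcp_pos: [0.6562, 0.0706, 0.0563]
orientation: [[-0.227, 0.889, 0.398], [0.445, 0.458, -0.769], [-0.866, 0.003, -0.499]]
contact_force: [0.6, 0.9, 1.7]
finger_gap: 0.0499
grip_force: 29.6
```

```bash
python3 - <<'E'
from h import *
np.set_printoptions(precision=4,suppress=True)
st=arm.state();print(st["time"],st["tcp_pos"],st["contact_force"],st["finger_gap"],st["grip_force"],np.array(st["joints"]))
p=np.array(st["tcp_pos"]);R=np.array(st["orientation"]);pr=w2r(p)
for d in([0,0,.03],[.132,0,.03],[.17,-.222,.03]):
    print(d);rows(p+RW@d,R)
E
```

```text
4.15 [0.6562 0.0706 0.0563] [0.3577 0.2328 1.3252] 0.049787097402911165 29.65095162111993 [-0.9611  0.8674  0.5074  1.8816  0.9329  0.8661 -0.8838]
[0, 0, 0.03]
t [-0.065   0.0002 -0.0375] w [0. 0. 0.]
[0.132, 0, 0.03]
t [-0.2298  0.0006  0.2484] w [0. 0. 0.]
[0.17, -0.222, 0.03]
t [-0.2789 -0.5543  0.3305] w [0. 0. 0.]
```

Emit:
send_rows(
  moves=[
    {"tx": -0.015, "ty": 0, "tz": -0.009, "wx": 0, "wy": 0, "wz": 0, "hand": 0.8},
    {"tx": -0.03, "ty": 0, "tz": -0.018, "wx": 0, "wy": 0, "wz": 0, "hand": 0.8},
    {"tx": -0.05, "ty": 0, "tz": -0.028, "wx": 0, "wy": 0, "wz": 0, "hand": 0.8},
    {"tx": -0.065, "ty": 0, "tz": -0.037, "wx": 0, "wy": 0, "wz": 0, "hand": 0.8},
    {"tx": -0.065, "ty": 0, "tz": -0.037, "wx": 0, "wy": 0, "wz": 0, "hand": 0.8},
    {"tx": -0.065, "ty": 0, "tz": -0.037, "wx": 0, "wy": 0, "wz": 0, "hand": 0.8},
  ],
)

```text
time: 4.65
tcp_pos: [0.656, 0.0704, 0.0866]
orientation: [[-0.226, 0.889, 0.398], [0.446, 0.458, -0.769], [-0.866, 0.004, -0.5]]
contact_force: [-0.1, -0.1, -0.9]
finger_gap: 0.0499
grip_force: 29.7
```

```bash
python3 - <<'E'
from h import *
np.set_printoptions(precision=4,suppress=True)
st=arm.state();print(st["time"],st["tcp_pos"],st["contact_force"],st["finger_gap"],st["grip_force"])
cv2.imwrite("pics/t5.png",cv2.resize(C["top"]["color"][85:285,60:327,::-1],None,fx=3,fy=3))
E
```

```text
4.75 [0.6556 0.0704 0.0858] [ 0.0384 -0.491  -1.4521] 0.04987794706695405 29.653974482644117
```

View pics/t5.png

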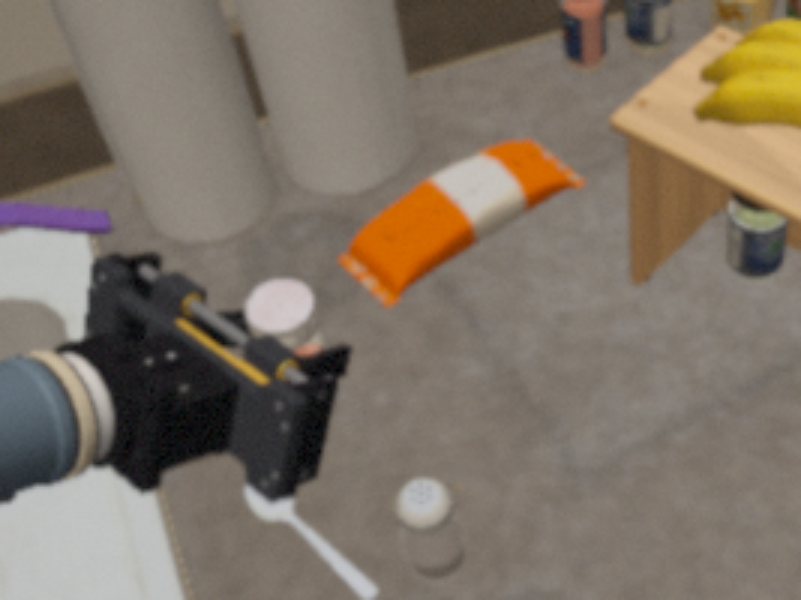

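The jar is held upright and lifted: its lid is at (280,307), centred between the fingers, and everything else is undisturbed. Now I work out the carry.

```bash
python3 - <<'E'
from h import *
np.set_printoptions(precision=4,suppress=True)
st=arm.state();p=np.array(st["tcp_pos"]);R=np.array(st["orientation"])
j0=np.array([-.232,.226,.03])
for t in([-.09,.226,.03],[-.07,.003,.03],[-.07,.003,.012],[.015,.003,.012]):
    print(t);rows(p+RW@(np.array(t)-j0),Rt(np.radians(30)))
E
```

```text
[-0.09, 0.226, 0.03]
t [-0.1774  0.0005  0.3075] w [-0.0004  0.0004 -0.0028]
[-0.07, 0.003, 0.03]
t [-0.2036 -0.5569  0.351 ] w [-0.0004  0.0004 -0.0028]
[-0.07, 0.003, 0.012]
t [-0.1646 -0.557   0.3735] w [-0.0004  0.0004 -0.0028]
[0.015, 0.003, 0.012]
t [-0.2708 -0.5567  0.5575] w [-0.0004  0.0004 -0.0028]
```

Emit:
send_rows(
  moves=[
    {"tx": -0.03, "ty": 0, "tz": 0.05, "wx": 0, "wy": 0, "wz": 0, "hand": 0.8},
    {"tx": -0.06, "ty": 0, "tz": 0.1, "wx": 0, "wy": 0, "wz": 0, "hand": 0.8},
    {"tx": -0.09, "ty": 0, "tz": 0.155, "wx": 0, "wy": 0, "wz": 0, "hand": 0.8},
    {"tx": -0.12, "ty": 0, "tz": 0.21, "wx": 0, "wy": 0, "wz": 0, "hand": 0.8},
    {"tx": -0.15, "ty": 0, "tz": 0.26, "wx": 0, "wy": 0, "wz": 0, "hand": 0.8},
    {"tx": -0.177, "ty": 0, "tz": 0.308, "wx": 0, "wy": 0, "wz": 0, "hand": 0.8},
    {"tx": -0.18, "ty": -0.06, "tz": 0.312, "wx": 0, "wy": 0, "wz": 0, "hand": 0.8},
    {"tx": -0.183, "ty": -0.12, "tz": 0.317, "wx": 0, "wy": 0, "wz": 0, "hand": 0.8},
    {"tx": -0.186, "ty": -0.18, "tz": 0.322, "wx": 0, "wy": 0, "wz": 0, "hand": 0.8},
    {"tx": -0.189, "ty": -0.24, "tz": 0.327, "wx": 0, "wy": 0, "wz": 0, "hand": 0.8},
    {"tx": -0.192, "ty": -0.3, "tz": 0.332, "wx": 0, "wy": 0, "wz": 0, "hand": 0.8},
    {"tx": -0.195, "ty": -0.36, "tz": 0.337, "wx": 0, "wy": 0, "wz": 0, "hand": 0.8},
    {"tx": -0.198, "ty": -0.42, "tz": 0.342, "wx": 0, "wy": 0, "wz": 0, "hand": 0.8},
    {"tx": -0.201, "ty": -0.48, "tz": 0.346, "wx": 0, "wy": 0, "wz": 0, "hand": 0.8},
    {"tx": -0.203, "ty": -0.53, "tz": 0.35, "wx": 0, "wy": 0, "wz": 0, "hand": 0.8},
    {"tx": -0.204, "ty": -0.557, "tz": 0.351, "wx": 0, "wy": 0, "wz": 0, "hand": 0.8},
    {"tx": -0.204, "ty": -0.557, "tz": 0.351, "wx": 0, "wy": 0, "wz": 0, "hand": 0.8},
    {"tx": -0.204, "ty": -0.557, "tz": 0.351, "wx": 0, "wy": 0, "wz": 0, "hand": 0.8},
  ],
)

```text
time: 6.35
tcp_pos: [0.5324, -0.176, 0.0858]
orientation: [[-0.228, 0.889, 0.398], [0.445, 0.458, -0.769], [-0.866, 0.002, -0.5]]
contact_force: [0.9, -0.3, -1.5]
finger_gap: 0.0502
grip_force: 29.7
```

```bash
python3 - <<'E'
from h import *
np.set_printoptions(precision=4,suppress=True)
st=arm.state();p=np.array(st["tcp_pos"]);R=np.array(st["orientation"])
print(st["time"],st["contact_force"],st["finger_gap"],np.array(st["joints"]),"tcp riser",w2r(p),"grasp",w2r(p-.019*R[:,2]))
cv2.imwrite("pics/s6.png",cv2.resize(C["side"]["color"][100:340,150:430,::-1],None,fx=2.8,fy=2.5))
cv2.imwrite("pics/t6.png",cv2.resize(C["top"]["color"][60:310,140:440,::-1],None,fx=2.6,fy=2.4))
a=cv2.imread("pics/s6.png");b=cv2.imread("pics/t6.png")
cv2.imwrite("pics/b6.png",np.vstack([cv2.resize(a,(400,300)),cv2.resize(b,(400,300))]) if 0 else np.hstack([cv2.resize(a,(400,400)),cv2.resize(b,(400,400))]))
j0=w2r(p-.019*R[:,2]);j0[2]=.03
for t in([-.07,.003,.012],[.02,.003,.012]):rows(p+RW@(np.array(t)-j0),Rt(np.radians(30)))
E
```

```text
6.45 [ 1.2462 -0.6497 -1.9938] 0.05005551621880599 [-0.8766  0.7741  0.7925  2.3626  1.6622  0.506  -1.451 ] tcp riser [-0.0508  0.0031  0.0859] grasp [-0.0672  0.0031  0.0954]
t [ 0.0424 -0.0004  0.0165] w [ 0.0027  0.0005 -0.0036]
t [-0.07   -0.0005  0.2114] w [ 0.0027  0.0005 -0.0036]
```

View pics/b6.png

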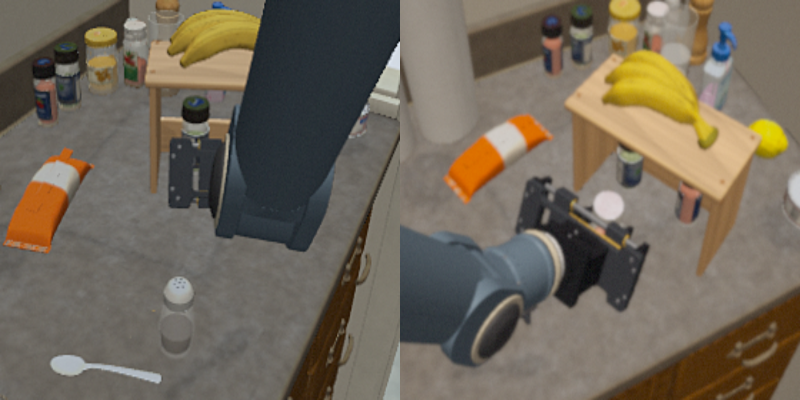

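The composite shows the jar held in front of the gap (white lid at right half (608,207)). The mill and black jars are untouched. I lower it a little and go in.

Emit:
send_rows(
  moves=[
    {"tx": 0.02, "ty": 0, "tz": 0.008, "wx": 0, "wy": 0, "wz": 0, "hand": 0.8},
    {"tx": 0.042, "ty": 0, "tz": 0.017, "wx": 0, "wy": 0, "wz": 0, "hand": 0.8},
    {"tx": 0.026, "ty": 0, "tz": 0.045, "wx": 0, "wy": 0, "wz": 0, "hand": 0.8},
    {"tx": 0.01, "ty": 0, "tz": 0.073, "wx": 0, "wy": 0, "wz": 0, "hand": 0.8},
    {"tx": -0.006, "ty": 0, "tz": 0.1, "wx": 0, "wy": 0, "wz": 0, "hand": 0.8},
    {"tx": -0.022, "ty": 0, "tz": 0.128, "wx": 0, "wy": 0, "wz": 0, "hand": 0.8},
    {"tx": -0.038, "ty": 0, "tz": 0.156, "wx": 0, "wy": 0, "wz": 0, "hand": 0.8},
    {"tx": -0.054, "ty": 0, "tz": 0.184, "wx": 0, "wy": 0, "wz": 0, "hand": 0.8},
    {"tx": -0.07, "ty": 0, "tz": 0.211, "wx": 0, "wy": 0, "wz": 0, "hand": 0.8},
    {"tx": -0.07, "ty": 0, "tz": 0.211, "wx": 0, "wy": 0, "wz": 0, "hand": 0.8},
    {"tx": -0.07, "ty": 0, "tz": 0.211, "wx": 0, "wy": 0, "wz": 0, "hand": 0.8},
  ],
)

```text
time: 7.37
tcp_pos: [0.573, -0.2534, 0.068]
orientation: [[-0.226, 0.889, 0.398], [0.445, 0.458, -0.769], [-0.866, 0.003, -0.499]]
contact_force: [-1.3, 0.0, -1.9]
finger_gap: 0.0496
grip_force: 29.7
```

```bash
python3 - <<'E'
from h import *
np.set_printoptions(precision=4,suppress=True)
st=arm.state();p=np.array(st["tcp_pos"]);R=np.array(st["orientation"])
print(st["time"],st["contact_force"],st["finger_gap"],np.array(st["joints"]),"tcp riser",w2r(p),"grasp",w2r(p-.019*R[:,2]))
rows(p+[0,0,.0565-p[2]],R)
E
```

```text
7.4667 [ 0.2373  0.1665 -0.7013] 0.049798873784901734 [-0.6487  0.824   0.7524  2.2864  1.9454  0.4926 -1.6122] tcp riser [0.0356 0.002  0.0676] grasp [0.0192 0.0019 0.0771]
t [ 0.024  -0.0001  0.0139] w [0. 0. 0.]
```

Emit:
send_rows(
  moves=[
    {"tx": 0.008, "ty": 0, "tz": 0.0046, "wx": 0, "wy": 0, "wz": 0, "hand": 0.8},
    {"tx": 0.014, "ty": 0, "tz": 0.0081, "wx": 0, "wy": 0, "wz": 0, "hand": 0.8},
    {"tx": 0.019, "ty": 0, "tz": 0.011, "wx": 0, "wy": 0, "wz": 0, "hand": 0.8},
    {"tx": 0.022, "ty": 0, "tz": 0.0127, "wx": 0, "wy": 0, "wz": 0, "hand": 0.8},
    {"tx": 0.024, "ty": 0, "tz": 0.0139, "wx": 0, "wy": 0, "wz": 0, "hand": 0.8},
    {"tx": 0.024, "ty": 0, "tz": 0.0139, "wx": 0, "wy": 0, "wz": 0, "hand": 0.8},
    {"tx": 0.024, "ty": 0, "tz": 0.0139, "wx": 0, "wy": 0, "wz": 0, "hand": 0.8},
  ],
)

```text
time: 8.05
tcp_pos: [0.5721, -0.2536, 0.057]
orientation: [[-0.227, 0.889, 0.398], [0.445, 0.458, -0.77], [-0.866, 0.002, -0.499]]
contact_force: [-0.6, 0.2, -1.4]
finger_gap: 0.0497
grip_force: 29.7
```

Emit:
send_rows(
  moves=[
    {"tx": 0.002, "ty": 0, "tz": 0.001, "wx": 0, "wy": 0, "wz": 0, "hand": 0.8},
    {"tx": 0.002, "ty": 0, "tz": 0.001, "wx": 0, "wy": 0, "wz": 0, "hand": 0.8},
    {"tx": 0.002, "ty": 0, "tz": 0.001, "wx": 0, "wy": 0, "wz": 0, "hand": 0.4},
    {"tx": 0.002, "ty": 0, "tz": 0.001, "wx": 0, "wy": 0, "wz": 0, "hand": 0.3},
    {"tx": 0.002, "ty": 0, "tz": 0.001, "wx": 0, "wy": 0, "wz": 0, "hand": 0.2},
    {"tx": 0.002, "ty": 0, "tz": 0.001, "wx": 0, "wy": 0, "wz": 0, "hand": 0.2},
    {"tx": 0.002, "ty": 0, "tz": 0.001, "wx": 0, "wy": 0, "wz": 0, "hand": 0.2},
    {"tx": 0.002, "ty": 0, "tz": 0.001, "wx": 0, "wy": 0, "wz": 0, "hand": 0.2},
    {"tx": 0.002, "ty": 0, "tz": 0.001, "wx": 0, "wy": 0, "wz": 0, "hand": 0.2},
  ],
)

```text
time: 8.8
tcp_pos: [0.5721, -0.2535, 0.0562]
orientation: [[-0.227, 0.889, 0.398], [0.445, 0.458, -0.77], [-0.866, 0.002, -0.499]]
contact_force: [0.3, 0.3, -0.9]
finger_gap: 0.0693
grip_force: 0.0
```

Emit:
send_rows(
  moves=[
    {"tx": 0, "ty": 0, "tz": -0.02, "wx": 0, "wy": 0, "wz": 0, "hand": 0.2},
    {"tx": 0, "ty": 0, "tz": -0.05, "wx": 0, "wy": 0, "wz": 0, "hand": 0.2},
    {"tx": 0, "ty": 0, "tz": -0.09, "wx": 0, "wy": 0, "wz": 0, "hand": 0.2},
    {"tx": 0, "ty": 0, "tz": -0.13, "wx": 0, "wy": 0, "wz": 0, "hand": 0.2},
    {"tx": 0, "ty": 0, "tz": -0.17, "wx": 0, "wy": 0, "wz": 0, "hand": 0.2},
    {"tx": 0, "ty": 0, "tz": -0.21, "wx": 0, "wy": 0, "wz": 0, "hand": 0.4},
    {"tx": 0, "ty": 0, "tz": -0.22, "wx": 0, "wy": 0, "wz": 0, "hand": 0.6},
    {"tx": 0, "ty": 0, "tz": -0.22, "wx": 0, "wy": 0, "wz": 0, "hand": 0.8},
    {"tx": 0, "ty": 0, "tz": -0.22, "wx": 0, "wy": 0, "wz": 0, "hand": 0.8},
    {"tx": 0, "ty": 0, "tz": -0.22, "wx": 0, "wy": 0, "wz": 0, "hand": 0.8},
    {"tx": 0, "ty": 0, "tz": -0.22, "wx": 0, "wy": 0, "wz": 0, "hand": 0.8},
  ],
)

```text
time: 9.72
tcp_pos: [0.537, -0.1866, 0.0999]
orientation: [[-0.227, 0.889, 0.397], [0.445, 0.457, -0.77], [-0.866, 0.002, -0.499]]
contact_force: [0.0, -0.1, -0.3]
finger_gap: 0.0376
grip_force: 0.0
```

```bash
python3 - <<'E'
from h import *
np.set_printoptions(precision=4,suppress=True)
st=arm.state();p=np.array(st["tcp_pos"]);R=np.array(st["orientation"])
print(st["time"],st["contact_force"],st["finger_gap"],np.array(st["joints"]),"tcp riser",w2r(p))
a=C["side"]["color"][130:230,230:400,::-1];b=C["top"]["color"][100:260,240:420,::-1]
cv2.imwrite("pics/sx.png",a);cv2.imwrite("pics/tx.png",b)
y=w2r(p)[1]
for X in([-.05,.002,.026],[.03,.002,.026],[.071,.002,.026]):rows(r2w(X),Rt(np.radians(30)))
# white pixels (lid) in top view
import cv2 as c
im=C["top"]["color"].astype(int);m=(im.min(2)>175)
ys,xs=np.where(m[100:260,240:420]);print(len(xs),xs.mean()+240 if len(xs) else 0,ys.mean()+100 if len(xs) else 0)
print("expected lid px",proj("top",r2w([.019,.002,.109])),proj("side",r2w([.019,.002,.109])))
E
```

```text
9.8167 [-0.3905  0.3677  0.1912] 0.029583147712629588 [-0.8817  0.7578  0.8415  2.3578  1.6639  0.48   -1.4109] tcp riser [-0.0392  0.0006  0.0999]
t [0.1736 0.0029 0.069 ] w [-0.0018  0.0009 -0.0041]
t [0.0738 0.0035 0.2422] w [-0.0018  0.0009 -0.0041]
t [0.0226 0.0038 0.331 ] w [-0.0018  0.0009 -0.0041]
341 329.891495601173 155.76539589442814
expected lid px [[319.5697 170.7125]] [[315.0488 175.4575]]
```

```bash
python3 - <<'E'
from h import *
np.set_printoptions(precision=4,suppress=True)
for X in([-.04,.002,.08],[-.035,.002,.026]):rows(r2w(X),Rt(np.radians(40)))
E
```

```text
t [0.044  0.0031 0.0236] w [-0.0011  0.223  -0.004 ]
t [0.1547 0.0028 0.1018] w [-0.0011  0.223  -0.004 ]
```

Emit:
send_rows(
  moves=[
    {"tx": 0.02, "ty": 0.003, "tz": 0.01, "wx": -0.001, "wy": 0.11, "wz": -0.004, "hand": 0.8},
    {"tx": 0.044, "ty": 0.003, "tz": 0.024, "wx": -0.001, "wy": 0.223, "wz": -0.004, "hand": 0.8},
    {"tx": 0.044, "ty": 0.003, "tz": 0.024, "wx": -0.001, "wy": 0.223, "wz": -0.004, "hand": 0.8},
    {"tx": 0.08, "ty": 0.003, "tz": 0.05, "wx": -0.001, "wy": 0.223, "wz": -0.004, "hand": 0.8},
    {"tx": 0.12, "ty": 0.003, "tz": 0.077, "wx": -0.001, "wy": 0.223, "wz": -0.004, "hand": 0.8},
    {"tx": 0.155, "ty": 0.003, "tz": 0.102, "wx": -0.001, "wy": 0.223, "wz": -0.004, "hand": 0.8},
    {"tx": 0.155, "ty": 0.003, "tz": 0.102, "wx": -0.001, "wy": 0.223, "wz": -0.004, "hand": 0.8},
    {"tx": 0.155, "ty": 0.003, "tz": 0.102, "wx": -0.001, "wy": 0.223, "wz": -0.004, "hand": 0.8},
  ],
)

```text
time: 10.58
tcp_pos: [0.5397, -0.1894, 0.0256]
orientation: [[-0.297, 0.888, 0.352], [0.569, 0.46, -0.681], [-0.767, -0.002, -0.642]]
contact_force: [0.2, 0.7, 0.5]
finger_gap: 0.0173
grip_force: 0.0
```

```bash
python3 - <<'E'
from h import *
np.set_printoptions(precision=4,suppress=True)
st=arm.state();p=np.array(st["tcp_pos"])
print(st["time"],st["contact_force"],st["finger_gap"],np.array(st["joints"]),"tcp riser",w2r(p))
for x in(.03,.07):rows(r2w([x,.002,.026]),Rt(np.radians(40)))
E
```

```text
10.6833 [ 0.0513 -0.0718 -0.2534] 0.01715470889906049 [-0.7196  0.7922  0.7261  2.3238  1.8078  0.3564 -1.5282] tcp riser [-0.0352  0.0024  0.0267]
t [-0.1031 -0.0011  0.1261] w [ 0.001   0.0019 -0.0003]
t [-0.1673 -0.0011  0.2028] w [ 0.001   0.0019 -0.0003]
```

Emit:
send_rows(
  moves=[
    {"tx": -0.014, "ty": -0.001, "tz": 0.017, "wx": 0, "wy": 0, "wz": 0, "hand": 0.8},
    {"tx": -0.027, "ty": -0.001, "tz": 0.034, "wx": 0, "wy": 0, "wz": 0, "hand": 0.8},
    {"tx": -0.033, "ty": -0.001, "tz": 0.041, "wx": 0, "wy": 0, "wz": 0, "hand": 0.8},
    {"tx": -0.039, "ty": -0.001, "tz": 0.048, "wx": 0, "wy": 0, "wz": 0, "hand": 0.8},
    {"tx": -0.045, "ty": -0.001, "tz": 0.055, "wx": 0, "wy": 0, "wz": 0, "hand": 0.8},
    {"tx": -0.051, "ty": -0.001, "tz": 0.062, "wx": 0, "wy": 0, "wz": 0, "hand": 0.8},
    {"tx": -0.057, "ty": -0.001, "tz": 0.069, "wx": 0, "wy": 0, "wz": 0, "hand": 0.8},
    {"tx": -0.063, "ty": -0.001, "tz": 0.076, "wx": 0, "wy": 0, "wz": 0, "hand": 0.8},
    {"tx": -0.069, "ty": -0.001, "tz": 0.083, "wx": 0, "wy": 0, "wz": 0, "hand": 0.8},
    {"tx": -0.075, "ty": -0.001, "tz": 0.09, "wx": 0, "wy": 0, "wz": 0, "hand": 0.8},
    {"tx": -0.081, "ty": -0.001, "tz": 0.098, "wx": 0, "wy": 0, "wz": 0, "hand": 0.8},
    {"tx": -0.087, "ty": -0.001, "tz": 0.105, "wx": 0, "wy": 0, "wz": 0, "hand": 0.8},
    {"tx": -0.092, "ty": -0.001, "tz": 0.112, "wx": 0, "wy": 0, "wz": 0, "hand": 0.8},
    {"tx": -0.098, "ty": -0.001, "tz": 0.119, "wx": 0, "wy": 0, "wz": 0, "hand": 0.8},
    {"tx": -0.103, "ty": -0.001, "tz": 0.126, "wx": 0, "wy": 0, "wz": 0, "hand": 0.8},
  ],
)

```text
time: 11.93
tcp_pos: [0.5701, -0.2474, 0.0252]
orientation: [[-0.295, 0.888, 0.353], [0.571, 0.46, -0.68], [-0.766, 0.0, -0.643]]
contact_force: [-0.8, 1.8, 1.1]
finger_gap: 0.0172
grip_force: 0.7
```

```bash
python3 - <<'E'
from h import *
np.set_printoptions(precision=4,suppress=True)
st=arm.state();p=np.array(st["tcp_pos"])
print(st["time"],RW.T@st["contact_force"],st["finger_gap"],np.array(st["joints"]),"tcp riser",w2r(p))
for x in(.064,.07,.08):rows(r2w([x,.002,.026]),Rt(np.radians(40)))
a=C["side"]["color"][130:230,230:400,::-1];b=C["top"]["color"][90:240,240:420,::-1]
cv2.imwrite("pics/b7.png",np.hstack([cv2.resize(a,(400,235),interpolation=2),cv2.resize(b,(282,235),interpolation=2)]))
E
```

```text
12.0333 [-0.7288  0.3178 -0.2748] 0.017324569871659094 [-0.5544  0.7966  0.6964  2.255   1.9648  0.3514 -1.5662] tcp riser [0.0304 0.002  0.0253]
t [-0.0553  0.0001  0.0634] w [ 0.0005  0.0006 -0.0005]
t [-0.065   0.0001  0.0749] w [ 0.0005  0.0006 -0.0005]
t [-0.081   0.0001  0.094 ] w [ 0.0005  0.0006 -0.0005]
```

Emit:
send_rows(
  moves=[
    {"tx": -0.005, "ty": 0, "tz": 0.006, "wx": 0, "wy": 0, "wz": 0, "hand": 0.8},
    {"tx": -0.01, "ty": 0, "tz": 0.012, "wx": 0, "wy": 0, "wz": 0, "hand": 0.8},
    {"tx": -0.015, "ty": 0, "tz": 0.018, "wx": 0, "wy": 0, "wz": 0, "hand": 0.8},
    {"tx": -0.02, "ty": 0, "tz": 0.024, "wx": 0, "wy": 0, "wz": 0, "hand": 0.8},
    {"tx": -0.025, "ty": 0, "tz": 0.03, "wx": 0, "wy": 0, "wz": 0, "hand": 0.8},
    {"tx": -0.03, "ty": 0, "tz": 0.036, "wx": 0, "wy": 0, "wz": 0, "hand": 0.8},
    {"tx": -0.035, "ty": 0, "tz": 0.041, "wx": 0, "wy": 0, "wz": 0, "hand": 0.8},
    {"tx": -0.04, "ty": 0, "tz": 0.047, "wx": 0, "wy": 0, "wz": 0, "hand": 0.8},
    {"tx": -0.045, "ty": 0, "tz": 0.052, "wx": 0, "wy": 0, "wz": 0, "hand": 0.8},
    {"tx": -0.05, "ty": 0, "tz": 0.057, "wx": 0, "wy": 0, "wz": 0, "hand": 0.8},
    {"tx": -0.055, "ty": 0, "tz": 0.063, "wx": 0, "wy": 0, "wz": 0, "hand": 0.8},
    {"tx": -0.055, "ty": 0, "tz": 0.063, "wx": 0, "wy": 0, "wz": 0, "hand": 0.8},
  ],
)

```text
time: 13.03
tcp_pos: [0.5855, -0.2775, 0.0261]
orientation: [[-0.295, 0.888, 0.353], [0.571, 0.46, -0.681], [-0.766, 0.001, -0.642]]
contact_force: [-0.3, 0.6, -0.8]
finger_gap: 0.0175
grip_force: 0.3
```

```bash
python3 - <<'E'
from h import *
np.set_printoptions(precision=4,suppress=True)
st=arm.state();p=np.array(st["tcp_pos"])
print(st["time"],RW.T@st["contact_force"],st["finger_gap"],"tcp riser",w2r(p))
for x in(.07,.08):rows(r2w([x,.002,.026]),Rt(np.radians(40)))
E
```

```text
13.1333 [ 0.3644 -0.759  -0.3123] 0.017234337517775956 tcp riser [0.0632 0.0021 0.0257]
t [-0.0114 -0.0002  0.0126] w [ 0.0009 -0.0002  0.0003]
t [-0.0275 -0.0003  0.0318] w [ 0.0009 -0.0002  0.0003]
```

Emit:
send_rows(
  moves=[
    {"tx": -0.0016, "ty": 0, "tz": 0.0019, "wx": 0, "wy": 0, "wz": 0, "hand": 0.8},
    {"tx": -0.0032, "ty": 0, "tz": 0.0038, "wx": 0, "wy": 0, "wz": 0, "hand": 0.8},
    {"tx": -0.0048, "ty": 0, "tz": 0.0057, "wx": 0, "wy": 0, "wz": 0, "hand": 0.8},
    {"tx": -0.0064, "ty": 0, "tz": 0.0076, "wx": 0, "wy": 0, "wz": 0, "hand": 0.8},
    {"tx": -0.008, "ty": 0, "tz": 0.0095, "wx": 0, "wy": 0, "wz": 0, "hand": 0.8},
    {"tx": -0.0096, "ty": 0, "tz": 0.0114, "wx": 0, "wy": 0, "wz": 0, "hand": 0.8},
    {"tx": -0.0096, "ty": 0, "tz": 0.0114, "wx": 0, "wy": 0, "wz": 0, "hand": 0.8},
  ],
)

```text
time: 13.72
tcp_pos: [0.5881, -0.282, 0.0257]
orientation: [[-0.296, 0.888, 0.353], [0.571, 0.46, -0.68], [-0.766, 0.0, -0.643]]
contact_force: [-1.3, 0.6, 0.6]
finger_gap: 0.0171
grip_force: 0.5
```

Emit:
send_rows(
  moves=[
    {"tx": -0.0016, "ty": 0, "tz": 0.0019, "wx": 0, "wy": 0, "wz": 0, "hand": 0.8},
    {"tx": -0.0032, "ty": 0, "tz": 0.0038, "wx": 0, "wy": 0, "wz": 0, "hand": 0.8},
    {"tx": -0.0032, "ty": 0, "tz": 0.0038, "wx": 0, "wy": 0, "wz": 0, "hand": 0.8},
  ],
)

```text
time: 13.97
tcp_pos: [0.5887, -0.2828, 0.0251]
orientation: [[-0.297, 0.887, 0.352], [0.572, 0.461, -0.679], [-0.765, 0.0, -0.644]]
contact_force: [-2.5, 5.1, 2.2]
finger_gap: 0.0174
grip_force: 2.8
```

Emit:
send_rows(
  moves=[
    {"tx": -0.0016, "ty": 0, "tz": 0.0019, "wx": 0, "wy": 0, "wz": 0, "hand": 0.8},
    {"tx": -0.0016, "ty": 0, "tz": 0.0019, "wx": 0, "wy": 0, "wz": 0, "hand": 0.8},
  ],
)

```text
time: 14.13
tcp_pos: [0.5888, -0.2832, 0.0248]
orientation: [[-0.298, 0.887, 0.352], [0.572, 0.461, -0.678], [-0.764, -0.0, -0.645]]
contact_force: [-4.3, 7.6, 5.4]
finger_gap: 0.0175
grip_force: 4.4
```

```bash
python3 - <<'E'
from h import *
np.set_printoptions(precision=4,suppress=True)
st=arm.state();p=np.array(st["tcp_pos"])
print(st["time"],RW.T@st["contact_force"],"tcp riser",w2r(p))
E
```

```text
14.2333 [-9.4428 -1.1314  3.7524] tcp riser [0.0704 0.0023 0.0249]
```

The jar is firm against the stop: about 9 N with no further travel. I back straight out.

Emit:
send_rows(
  moves=[
    {"tx": 0.003, "ty": 0, "tz": -0.004, "wx": 0, "wy": 0, "wz": 0, "hand": 0.8},
    {"tx": 0.006, "ty": 0, "tz": -0.008, "wx": 0, "wy": 0, "wz": 0, "hand": 0.8},
    {"tx": 0.012, "ty": 0, "tz": -0.015, "wx": 0, "wy": 0, "wz": 0, "hand": 0.8},
    {"tx": 0.022, "ty": 0, "tz": -0.027, "wx": 0, "wy": 0, "wz": 0, "hand": 0.8},
    {"tx": 0.04, "ty": 0, "tz": -0.048, "wx": 0, "wy": 0, "wz": 0, "hand": 0.8},
    {"tx": 0.06, "ty": 0, "tz": -0.072, "wx": 0, "wy": 0, "wz": 0, "hand": 0.8},
    {"tx": 0.08, "ty": 0, "tz": -0.096, "wx": 0, "wy": 0, "wz": 0, "hand": 0.8},
    {"tx": 0.1, "ty": 0, "tz": -0.12, "wx": 0, "wy": 0, "wz": 0, "hand": 0.8},
    {"tx": 0.12, "ty": 0, "tz": -0.144, "wx": 0, "wy": 0, "wz": 0, "hand": 0.8},
    {"tx": 0.14, "ty": 0, "tz": -0.168, "wx": 0, "wy": 0, "wz": 0, "hand": 0.8},
    {"tx": 0.16, "ty": 0, "tz": -0.19, "wx": 0, "wy": 0, "wz": 0, "hand": 0.8},
    {"tx": 0.12, "ty": 0, "tz": -0.23, "wx": 0, "wy": 0, "wz": 0, "hand": 0.8},
    {"tx": 0.06, "ty": 0, "tz": -0.28, "wx": 0, "wy": 0, "wz": 0, "hand": 0.8},
    {"tx": 0.0, "ty": 0, "tz": -0.33, "wx": 0, "wy": 0, "wz": 0, "hand": 0.8},
    {"tx": -0.06, "ty": 0, "tz": -0.38, "wx": 0, "wy": 0, "wz": 0, "hand": 0.8},
    {"tx": -0.06, "ty": 0, "tz": -0.38, "wx": 0, "wy": 0, "wz": 0, "hand": 0.8},
    {"tx": -0.06, "ty": 0, "tz": -0.38, "wx": 0, "wy": 0, "wz": 0, "hand": 0.8},
  ],
)

```text
time: 15.65
tcp_pos: [0.5435, -0.1946, 0.1443]
orientation: [[-0.291, 0.888, 0.355], [0.573, 0.459, -0.678], [-0.766, 0.006, -0.643]]
contact_force: [1.4, -0.8, -0.5]
finger_gap: 0.0174
grip_force: 0.0
```

```bash
python3 - <<'E'
from h import *
np.set_printoptions(precision=4,suppress=True)
st=arm.state();p=np.array(st["tcp_pos"])
print(st["time"],RW.T@st["contact_force"],"tcp riser",w2r(p))
a=C["side"]["color"][120:220,240:390,::-1];b=C["top"]["color"][90:240,240:420,::-1]
cv2.imwrite("pics/b8.png",np.hstack([cv2.resize(a,(420,280),interpolation=2),cv2.resize(b,(336,280),interpolation=2)]))
for n in C:print(n,[proj(n,r2w([.098,.002,z]))[0] for z in(0,.109)])
E
```

```text
15.75 [ 0.5686 -0.1177 -0.235 ] tcp riser [-0.0299  0.0025  0.1416]
side [array([310.4464, 199.2371]), array([313.3876, 158.6642])]
top [array([334.6352, 182.9285]), array([339.8032, 149.3748])]
```

View pics/b8.png

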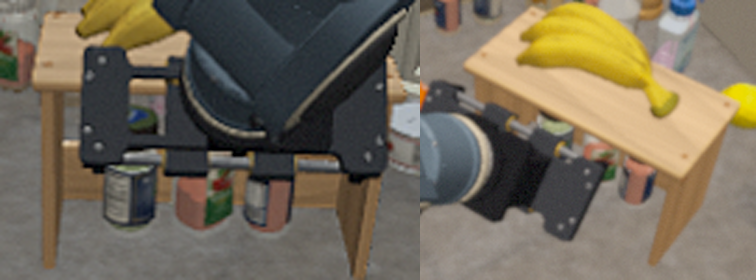

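The jar stands upright between the black jars: in the left half it is at x≈204, with its neighbours at 129 and 268. I move the arm aside and check its lid position numerically.

Emit:
send_rows(
  moves=[
    {"tx": -0.02, "ty": 0, "tz": -0.07, "wx": 0, "wy": 0, "wz": 0, "hand": 0.8},
    {"tx": -0.04, "ty": 0.02, "tz": -0.14, "wx": 0, "wy": 0, "wz": 0, "hand": 0.8},
    {"tx": -0.04, "ty": 0.1, "tz": -0.14, "wx": 0, "wy": 0, "wz": 0, "hand": 0.8},
    {"tx": -0.04, "ty": 0.2, "tz": -0.14, "wx": 0, "wy": 0, "wz": 0, "hand": 0.8},
    {"tx": -0.04, "ty": 0.3, "tz": -0.14, "wx": 0, "wy": 0, "wz": 0, "hand": 0.8},
    {"tx": -0.04, "ty": 0.4, "tz": -0.14, "wx": 0, "wy": 0, "wz": 0, "hand": 0.8},
    {"tx": -0.04, "ty": 0.5, "tz": -0.14, "wx": 0, "wy": 0, "wz": 0, "hand": 0.8},
    {"tx": -0.04, "ty": 0.6, "tz": -0.14, "wx": 0, "wy": 0, "wz": 0, "hand": 0.8},
    {"tx": -0.04, "ty": 0.7, "tz": -0.14, "wx": 0, "wy": 0, "wz": 0, "hand": 0.8},
    {"tx": -0.04, "ty": 0.7, "tz": -0.14, "wx": 0, "wy": 0, "wz": 0, "hand": 0.8},
    {"tx": -0.04, "ty": 0.7, "tz": -0.14, "wx": 0, "wy": 0, "wz": 0, "hand": 0.8},
  ],
)

```text
time: 16.67
tcp_pos: [0.7775, -0.0353, 0.1868]
orientation: [[-0.299, 0.887, 0.353], [0.569, 0.462, -0.68], [-0.766, -0.003, -0.643]]
contact_force: [-0.9, -1.1, 0.0]
finger_gap: 0.0174
grip_force: 0.0
```

```bash
python3 - <<'E'
from h import *
np.set_printoptions(precision=4,suppress=True)
st=arm.state();print(st["time"],st["contact_force"],w2r(st["tcp_pos"]))
for n in C:
    im=C[n]["color"].astype(int);old=cv2.imread(f"pics/{n}0.png")[:,:,::-1].astype(int)
    d=np.abs(im-old).sum(2)
    u0,v0=proj(n,r2w([.098,.002,.055]))[0].astype(int)
    sub=(d[v0-40:v0+40,u0-40:u0+40]>60).astype(np.uint8)
    k,l,s,c=cv2.connectedComponentsWithStats(sub)
    for i in range(1,k):
        if s[i,4]>25:print(n,"diff blob bbox",s[i][:2]+[u0-40,v0-40],s[i][2:],c[i]+[u0-40,v0-40])
    m=((im.min(2)>150)&(im.max(2)-im.min(2)<45)).astype(np.uint8)[v0-40:v0+40,u0-40:u0+40]&sub
    k,l,s,c=cv2.connectedComponentsWithStats(m)
    for i in range(1,k):
        if s[i,4]>20:print(n,"white",s[i][:2]+[u0-40,v0-40],s[i][2:],c[i]+[u0-40,v0-40])
# predicted bbox of the jar for several x
a=np.linspace(0,2*np.pi,40)
for x in(.09,.098,.106):
  for n in C:
    P=np.array([r2w([x+.022*np.cos(t),.002+.022*np.sin(t),z]) for t in a for z in(0,.109)]);Q=proj(n,P)
    L=proj(n,np.array([r2w([x+.02*np.cos(t),.002+.02*np.sin(t),.109]) for t in a]))
    print(n,x,"pred",Q.min(0),Q.max(0),"lid top",L.min(0),L.max(0))
E
```

```text
16.7667 [ 0.6317 -0.7953  0.4153] [-0.0616  0.2802  0.1879]
side diff blob bbox [304 155] [ 21  16 180] [313.8278 160.6722]
side diff blob bbox [302 169] [ 21  33 377] [312.504  185.1645]
side white [305 155] [ 19  10 129] [314.1473 159.4729]
top diff blob bbox [327 161] [ 19  27 325] [334.6369 175.76  ]
side 0.09 pred [301.4212 155.9281] [323.2878 206.0071] lid top [304.7167 156.3149] [322.402  164.3529]
top 0.09 pred [323.4592 144.3677] [348.0808 192.0924] lid top [328.5308 145.0021] [347.1501 158.0561]
side 0.098 pred [301.3538 154.3943] [323.0615 204.1709] lid top [304.6198 154.7758] [322.1818 162.7013]
top 0.098 pred [325.3171 142.3612] [349.9959 189.9976] lid top [330.5354 142.9898] [349.0696 155.9248]
side 0.106 pred [301.2872 152.8816] [322.8382 202.3588] lid top [304.5241 153.2579] [321.9646 161.0731]
top 0.106 pred [327.1594 140.3733] [351.8928 187.9203] lid top [332.5214 140.9963] [350.9709 153.8138]
```

The lid's edges match the predicted x = 0.098, y ≈ 0.002, and the black jars show no change in the images. I hand in the job.

```bash
python3 -c "
from bench import arm
print(arm.hand_in())"
```

```text
the job is handed in; nothing more can be done
None
```

The white-lidded jar stands upright between the two black-lidded jars, pushed back to the stop board; the job is handed in at about 17 s, but no verdict was returned.

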